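Switch on the hot stage of a melting-point microscope

TASK

Switch on the microscope's hot stage: swing the clear cover on the sloping panel open until it snaps over and stays, throw the toggle lever under it from off (leaning down the slope) to on (leaning up the slope) until it clicks over, then shut the cover again so that it snaps closed. Work gently - do not lean the arm on the microscope or force the lever against its stop - and leave the glassware and the wooden slide box where they stand.

Things in the scene. Friction and masses are not known exactly. Their poses are not given: they have to be found in the camera images.
- unit: Off-white microscope, fixed. Origin: centre of its underside; x front (robot's side) to back, y left, z up. Base 300 (x) by 280 mm: its front 115 mm is a panel sloping up at 35 degrees from 30 to 110 mm high, the rest 110 mm high. 50 mm square column at x = 115 mm; objective and stage at x = 30 mm. Arm or gripper body on it above 35 N, or fingers on the lever above 45 N, counts as forcing.
- head_edge (a point): Middle of the lower front edge of the microscope's head: a block 90 mm wide (y), reaching 250 mm back and 85 mm up from here, with two eyepieces on top that lean forward and rise 80 mm more. It hangs over panel and toggle at 250 mm height, so a vertical gripper does not fit: come in tilted, about square to the panel. Axes as the microscope's.
- panel_mid (a point): Point on the sloping panel's surface at the middle of the toggle's slot, under the shut cover; (-92.5, -30, 70) mm in the microscope's frame. Its axes, the panel frame: x up the slope (away from the robot), y to the left along the panel, z out of the panel and square to it (35 degrees from vertical, leaning to the robot).
- slot_low (a point): Lower end of the toggle's slot, on the panel at x = -45, y = 0 mm of the panel frame (same axes). The lever's pivot lies in the slot on the panel's surface, at y = 0 and anywhere from x = -18 to +18 mm in the panel frame: different each time and NOT measured. Find it by touch, moving up the slope until the lever is felt, or by eye.
- lever (a joint): Toggle lever angle, rad: 0 off, leaning 0.35 down the slope (-x); 0.7 on, leaning 0.35 up it (+x); hard stops. Turns about panel y. 68 mm long from its pivot: 12 mm steel stem, black end grip 36 mm long, 16 wide (y), 12 thick. About 8 N at the grip moves it off its stop, less nearer its centre (0.35); past that it snaps over by itself, but let go before, it springs back.
- cover (a joint): Angle of the clear cover over the toggle, rad: 0 shut, 1.4 open (stop). Five-sided box, 4 mm walls, grey edge trim; shut it spans x -50 to 50, y -40 to 40, z 2 to 78 mm of the panel frame. Its right side rises and it swings over to the left about point cover_hinge. A spring snaps it past 0.6 rad, either way; about 3 N at its grip bar moves it. 0.1 kg.
- cover_hinge (a point): Middle of the cover's hinge line, which runs along panel x at y = 40, z = 2 mm of the panel frame (same axes, fixed). Open, the cover leans to the left of here, clear of the lever: its right wall then faces up and its top faces left, at y about 105 to 118, z 15 to 93 mm of the panel frame.
- cover_grip (a point): Middle of the cover's grey grip bar, a round bar 40 mm long (panel x), 16 mm thick, 20 mm off the cover's right wall on a post 16 mm wide (x) and 10 mm thick; moves with the cover. Cover shut: at (0, -60, 66) mm of the panel frame, 118 mm from the hinge line; open: about (0, 86, 111) mm. Pinched by its two ends, the bar turns freely between the fingers as the cover swings.
- flask: Clear glass conical flask, closed, 80 mm across the foot, 130 mm tall, standing to the right of the microscope. Origin: centre of its underside, z up.
- amber: Amber glass volumetric flask, 80 mm across, long neck, 185 mm tall, standing to the left of the microscope. Origin: centre of its underside, z up.
- slidebox: Wooden slide box 100 by 75 by 35 mm lying on the bench at the front right of the microscope. Origin: centre of its underside.
Mind the look-alikes: they are no part of the job. Of the things shaped like the flask, the clear one is meant.

How it is judged:
By the outcome, as a careful person would: the job done as asked, in the order asked, and still so for the second after the job is handed in, with the robot touching nothing.
It also fails if it takes over 64 s, if anything falls off the work surface, if the arm or the gripper's body presses on something with over 40 N, if the wrist force passes 120 N, or if a joint passes its speed limit or range.

ROBOT

A 6-joint arm with a two-finger parallel gripper is mounted at the origin on the work surface. World frame = base frame: x ahead of the robot, y to its left, z up, the work surface at z = 0. Lengths are in m, angles in rad, forces in N, time in s.
With the tool pointing down it reaches from about 0.275 to 0.825 m from the base axis. Payload 4.9 kg.
Tool frame: the origin (TCP) lies at the very end of the fingers, on their centre line; the grasp point (between the pads) lies robot.grip_point_offset behind it (robot.grip_point_offset is the distance from the TCP to the grasp point, in m); z points along the fingers, y is the line along which they close (so a half turn about z gives the same grasp; the last joint's range is limited). The gripper opens to 85 mm and grips with 20 to 120 N. Pads are 22 mm wide; open, the fingers measure 114 mm over their backs; the gripper's body (76 mm by 85 mm) begins 54 mm behind the grasp point. The pads swing forward as they close: fully open they stand 13 mm farther back than shut.
Start: joints at [-1.368, 0.326, -0.193, 1.052, 0, 1.437], TCP at [0.182, -0.519, 0.231] pointing down, gripper open.
Joint ranges: [-2.65, 2.65], [-0.97, 1.79], [-1.3, 1.35], [-1.93, 2.1], [-1.47, 1.37], [-3.14, 3.14]. Speed limits (rad/s): [2.57, 2.57, 3.14, 3.14, 3.14, 3.14].

INTERFACE

Orientations are given as a rotation vector (axis times angle).
In Python, from bench import robot, cams gives the robot as it stands.
- The arm moves only by the tool play_rows, never from a script. Its argument "increments" is a list of rows, each an object of numbers: "tx", "ty", "tz": the shift along the tool's x, y, z in mm; "rx", "ry", "rz": the turn, a rotation vector about the tool's x, y, z in degrees; "grip": the opening, from 0 (shut) to 1 (fully open). A call has 1 to 12 rows; each row shifts and turns the commanded pose from where the row before left it, along the tool's axes as they then stand; what a row does not reach is not made up. A row lasts 1/8 s, in which the tool goes at most 62.5 mm and 10.7 degrees, less where a joint would pass 70% of its speed; a pose out of reach is approached as far as the arm can. A call with a gripper value outside its range is refused whole. The fingers move at their own pace and stop on an object; the grip force is fixed at half the most. Time passes only in rows, so rows that do not move let the fingers close. It gives the time, the measured TCP pose, the force, the opening and the grip force at its end, in the units of the state.
- robot.observe(): the state, without advancing time (a new reading comes with each control period).
- cams.capture(name): name is "side" or "top"; returns a dict with "color" (384x512x3 uint8, red, green, blue), "fov_y" (degrees; the focal length in pixels is half the picture's height over the tangent of half this angle, whatever the lens; pixels are square), "cx", "cy" (the principal point, pixels), "k1" (the pictures are not rectified: a ray, as slopes to the right and down, at radius r is drawn at 1 + k1 r^2 times it, then the intrinsics apply), "origin" and "attitude" of the camera in the world. Camera axes: x right, y down, z forward; pixel columns grow to the right and rows downward; lengths in m; the calibration is good to about 2 mm. A picture is of the moment at which its call begins. There is no depth.
- robot.hand_in(): hands the job in; it is judged then, once.
The state is a dict: "time": time; "qpos": joint angles; "qd": joint speeds; "joint_efforts": joint torques, N m; "tcp_pos": TCP position; "tcp_rot": TCP orientation; "ft_force": force on the tool from outside, world axes, zero at the start; "ft_torque": the same for the moment, N m; "opening": finger opening in m; "gripper_force": force on a finger pad.
Only numpy, scipy, OpenCV 4.12 (cv2) and the standard library are available. Lean on these libraries where they do the work, as an engineer would, in place of code of your own. Each camera call takes 0.05 s, during which the arm holds its last target. There are 200 camera calls.

## Working session

There is one attempt and no reset: what is moved stays moved. The work goes in short steps, Python scripts to look and compute and a tool call to move; the robot and the scene stay as the last step left them, time stands still between calls to the robot, and variables do not carry over. Pictures are saved under pics/ and viewed, at most 10 in all, crops included, and the job is handed in when it is done.

Besides the shell and the picture viewer there is one more tool, called by a JSON object that holds its "op" and its "data". play_rows: Moves the arm, as the interface text tells. Its arguments: {"type":"object","properties":{"increments":{"type":"array"}},"required":["increments"]}

```bash
ls; mkdir -p pics; python3 - <<'E'
from bench import robot,cams
import cv2,numpy as np
s=robot.observe(); print({k:np.round(v,3) if not isinstance(v,dict) else v for k,v in s.items()})
print(robot.grip_point_offset)
for n in("side","top"):
    c=cams.capture(n); print(n,{k:v for k,v in c.items() if k!="color"})
    cv2.imwrite(f"pics/{n}0.png",c["color"][...,::-1])
a=cv2.imread("pics/side0.png");b=cv2.imread("pics/top0.png")
cv2.imwrite("pics/both0.png",cv2.resize(np.vstack([a,b]),None,fx=.78,fy=.78))
cv2.imwrite("pics/side0b.png",cv2.resize(a,None,fx=1.5,fy=1.5));cv2.imwrite("pics/top0b.png",cv2.resize(b,None,fx=1.5,fy=1.5))
E
```

```text
pics
{'time': np.float64(0.0), 'qpos': array([-1.368,  0.327, -0.194,  1.052,  0.   ,  1.437]), 'qd': array([-0.001,  0.   , -0.001, -0.001, -0.   , -0.001]), 'joint_efforts': array([ 1.0000e-03, -4.4340e+01,  2.6244e+01,  1.6000e-02, -0.0000e+00,
       -0.0000e+00]), 'tcp_pos': array([ 0.182, -0.519,  0.23 ]), 'tcp_rot': array([-3.095, -0.526,  0.   ]), 'ft_force': array([0.014, 0.395, 0.769]), 'ft_torque': array([ 0.013, -0.007, -0.041]), 'gripper_force': np.float64(0.0), 'opening': np.float64(0.086)}
0.0187
side {'fov_y': 53.57102168415076, 'cx': 254.0975378796311, 'cy': 189.4814567343051, 'k1': -0.0708363811154848, 'origin': array([0.12158738, 0.69357912, 0.71050511]), 'attitude': array([-0.62027832,  2.49175879, -1.33534791])}
top {'fov_y': 50.49827709900378, 'cx': 259.01814218245096, 'cy': 184.77915290175486, 'k1': -0.019150308232451133, 'origin': array([ 0.46927222, -0.0492644 ,  1.39910901]), 'attitude': array([-2.20668863,  2.16802739, -0.05249217])}
```

View pics/side0b.png

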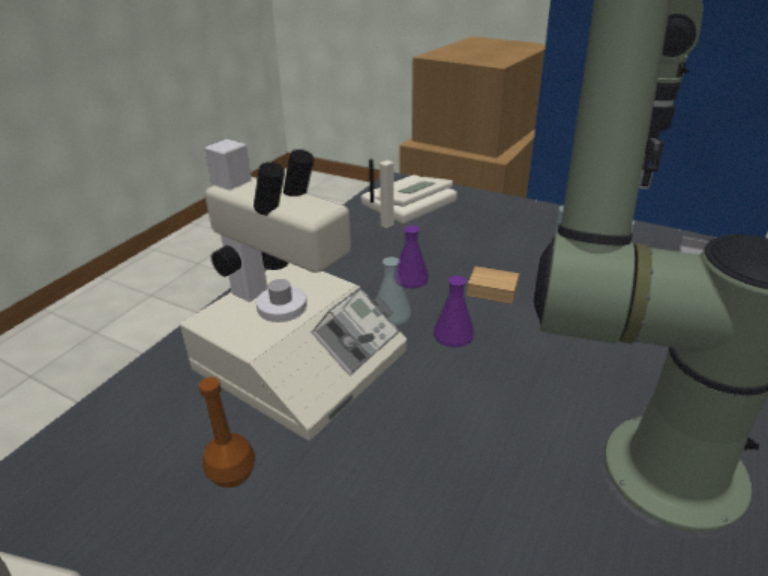

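View pics/top0b.png

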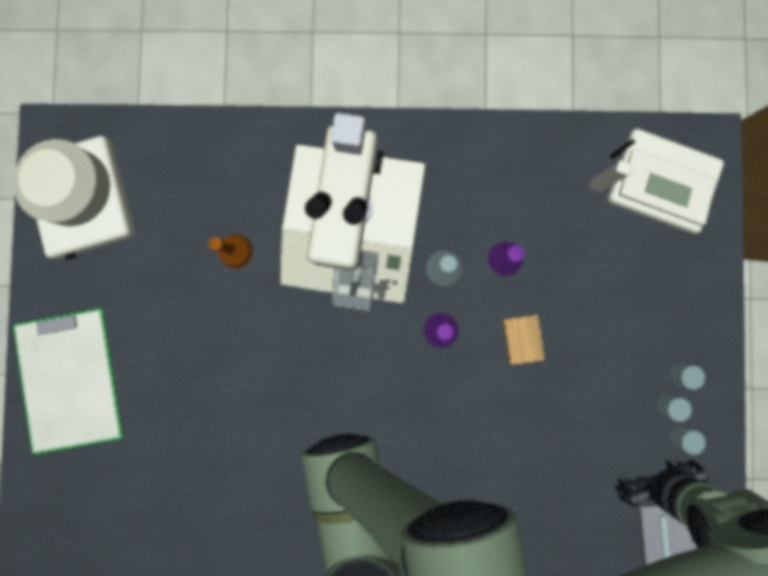

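The side view shows the microscope at (300,310) with the shut cover around (355,330). The clear flask is at (392,295), with two purple look-alikes at (411,260) and (455,315). The amber flask is at (228,455) and the slide box at (494,284). In the top view the base corners are near (297,146), (425,162), (405,301) and (281,285). I'll enlarge both for accuracy.

```bash
python3 - <<'E'
import cv2
a=cv2.imread("pics/side0.png");b=cv2.imread("pics/top0.png")
cv2.imwrite("pics/cs.png",cv2.resize(a[170:300,115:285],None,fx=4.5,fy=4.5,interpolation=cv2.INTER_CUBIC))
cv2.imwrite("pics/ct.png",cv2.resize(b[75:215,175:325],None,fx=4.2,fy=4.2,interpolation=cv2.INTER_CUBIC))
E
```

```text
(no output)
```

View pics/cs.png

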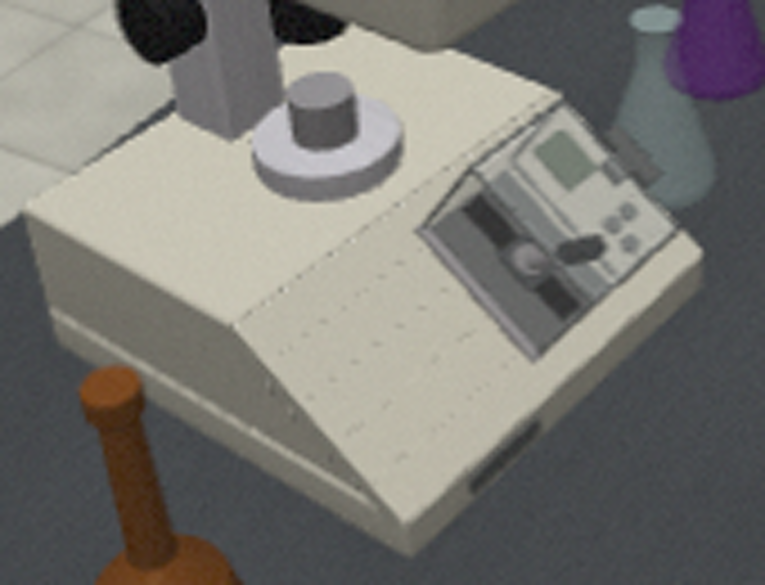

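View pics/ct.png

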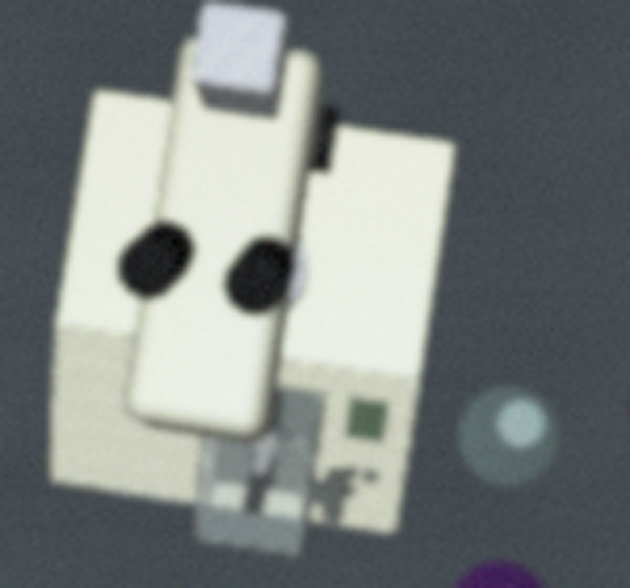

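The side crop gives base corners at (410,555), (405,518), (235,325), (27,210), (563,97) and (700,257). The lever's foot is at about (530,260), its grip at (583,250) and the cover bar at (635,155). The top crop gives corners at (97,92), (455,145), (60,322), (417,375), (50,482) and (398,533). The clear flask beside the right edge, top crop (507,435), is the one meant; the purple ones are look-alikes.

```bash
cat > h.py <<'E'
import numpy as np, cv2
from scipy.spatial.transform import Rotation as R
from scipy.optimize import least_squares
CAM={"side":dict(fov_y=53.57102168415076,cx=254.0975378796311,cy=189.4814567343051,k1=-0.0708363811154848,origin=[0.12158738,0.69357912,0.71050511],attitude=[-0.62027832,2.49175879,-1.33534791]),
"top":dict(fov_y=50.49827709900378,cx=259.01814218245096,cy=184.77915290175486,k1=-0.019150308232451133,origin=[0.46927222,-0.0492644,1.39910901],attitude=[-2.20668863,2.16802739,-0.05249217])}
def proj(n,P):
    c=CAM[n];p=R.from_rotvec(c["attitude"]).inv().apply(np.atleast_2d(P)-c["origin"])
    f=192/np.tan(np.radians(c["fov_y"]/2));m=p[:,:2]/p[:,2:];r2=(m**2).sum(1,keepdims=True)
    return m*(1+c["k1"]*r2)*f+[c["cx"],c["cy"]]
def U(p,P): return R.from_euler("z",p[2]).apply(P)+[p[0],p[1],0]
Rp=R.from_euler("y",-np.arctan2(80,115)).as_matrix()   # panel axes in unit frame
def pan(P): return np.atleast_2d(P)@Rp.T+[-.0925,-.03,.07]
S=lambda a:np.array(a)/4.5+[115,170]-.4
T=lambda a:np.array(a)/4.2+[175,75]-.4
E
cat > fit.py <<'E'
from h import *
c=lambda x,y,z:[x/1e3,y/1e3,z/1e3]
sp=[(410,555,c(-150,140,0)),(405,518,c(-150,140,30)),(235,325,c(-35,140,110)),(27,210,c(150,140,110)),(563,97,c(-35,-140,110)),(700,257,c(-150,-140,30))]
tp=[(97,92,c(150,140,110)),(455,145,c(150,-140,110)),(60,322,c(-35,140,110)),(417,375,c(-35,-140,110)),(50,482,c(-150,140,30)),(398,533,c(-150,-140,30))]
sq=S([s[:2] for s in sp]);tq=T([s[:2] for s in tp]);sP=np.array([s[2] for s in sp]);tP=np.array([s[2] for s in tp])
f=lambda p:np.r_[(proj("side",U(p,sP))-sq).ravel(),(proj("top",U(p,tP))-tq).ravel()]
r=least_squares(f,[.65,.0,0]);p=r.x;print(p,np.degrees(p[2]));print(np.round(r.fun.reshape(-1,2),1))
np.save("unit.npy",p)
cr=lambda P:np.round((proj("side",U(p,pan(P)))-[115,170]+.4)*4.5)
print("grip bar",cr([0,-.06,.066]),"slot ends",cr([[-.045,0,0],[.045,0,0]]))
for x in(-.018,-.009,0,.009,.018):
    print(x,[cr([x-l*np.sin(.35),0,l*np.cos(.35)])[0] for l in(0,.032,.068)])
ray=None
from scipy.optimize import least_squares as L
fl=T([507,437]);q=L(lambda v:(proj("top",[[v[0],v[1],.03]])-fl)[0],[.6,-.2]).x;print("flask",q)
print("panel_mid",U(p,pan([0,0,0])),"head edge", "grip",U(p,pan([0,-.06,.066])))
E
python3 fit.py
```

```text
[ 0.65913847  0.04887128 -0.13652136] -7.822097859297289
[[ 0.3  1.4]
 [ 0.3  1.1]
 [-0.4 -0.3]
 [-1.9 -1.7]
 [-1.2 -2.2]
 [ 1.2 -1.6]
 [-0.2 -0.6]
 [ 0.6 -0.2]
 [-0.8  1. ]
 [ 0.9  1.8]
 [ 0.3 -0.3]
 [-0.5  0.3]]
grip bar [[631. 156.]] slot ends [[572. 314.]
 [472. 201.]]
-0.018 [array([542., 280.]), array([576., 272.]), array([616., 263.])]
-0.009 [array([532., 269.]), array([566., 260.]), array([605., 251.])]
0 [array([522., 257.]), array([555., 249.]), array([595., 239.])]
0.009 [array([512., 246.]), array([545., 237.]), array([584., 227.])]
0.018 [array([502., 235.]), array([534., 226.]), array([573., 215.])]
flask [ 0.5710251  -0.15719063]
panel_mid [[0.56341621 0.03173945 0.07      ]] head edge grip [[ 0.51791079 -0.02257272  0.12417974]]
```

```bash
cat >> h.py <<'E'
def base():
    p=np.load("unit.npy");Ru=R.from_euler("z",p[2]).as_matrix()
    return Ru@Rp, U(p,pan([0,0,0]))[0]
def tool(tilt=0):  # tool axes: y=panel x, z=-panel z ; tilt about panel -x (body leans left), deg
    A=np.array([[0,1,0],[1,0,0],[0,0,-1.]]).T
    return base()[0]@R.from_euler("x",-tilt,degrees=True).as_matrix()@A
def state(s):
    W,o=base();print("t",round(s["time"],2),"panel mm",np.round((s["tcp_pos"]-o)@W*1e3,1),"F panel",np.round(s["ft_force"]@W,1),"open",round(s["opening"]*1e3,1),"gf",round(float(s["gripper_force"]),1),
      "rot err deg",np.round(np.degrees((R.from_matrix(tool()).inv()*R.from_rotvec(s["tcp_rot"])).as_rotvec()),1))
def go(s,P=None,Rt=None,pos=None):
    W,o=base();Rc=R.from_rotvec(s["tcp_rot"])
    if Rt is not None: print("turn deg (tool)",np.round(np.degrees((Rc.inv()*R.from_matrix(Rt)).as_rotvec()),1))
    t=o+W@(np.array(P)/1e3) if pos is None else np.array(pos)
    print("target world",np.round(t,3),"shift mm now-axes",np.round(Rc.inv().apply(t-s["tcp_pos"])*1e3,1),"shift in target axes",None if Rt is None else np.round(Rt.T@(t-s["tcp_pos"])*1e3,1))
E
python3 - <<'E'
from h import *
from bench import robot
s=robot.observe();state(s);go(s,[0,-60,170],tool())
E
```

```text
t 0.1 panel mm [-157.3 -597.2  305. ] F panel [ 0.   0.2 -0.7] open 85.4 gf 0.0 rot err deg [ 31.3 -19.   60.9]
turn deg (tool) [-31.3  19.  -60.9]
target world [ 0.459 -0.014  0.21 ] shift mm now-axes [ 428.4 -384.1   21.7] shift in target axes [537.2 157.3 135. ]
```

{"op": "play_rows", "data": {"increments": [{"tz": -50},{"tz": -50},{"rx": -3.9,"ry": 2.4,"rz": -7.6},{"rx": -3.9,"ry": 2.4,"rz": -7.6},{"rx": -3.9,"ry": 2.4,"rz": -7.6},{"rx": -3.9,"ry": 2.4,"rz": -7.6},{"rx": -3.9,"ry": 2.4,"rz": -7.6},{"rx": -3.9,"ry": 2.4,"rz": -7.6},{"rx": -3.9,"ry": 2.4,"rz": -7.6},{"rx": -3.9,"ry": 2.4,"rz": -7.6},{}]}}

```text
invalid input
```

```bash
python3 - <<'E'
from h import *
from bench import robot
s=robot.observe();state(s);print(s["qpos"].round(2));go(s,[0,-60,220],tool())
E
```

```text
t 0.1 panel mm [-157.3 -597.2  305. ] F panel [ 0.   0.2 -0.7] open 85.4 gf 0.0 rot err deg [ 31.3 -19.   60.9]
[-1.37  0.33 -0.19  1.05  0.    1.44]
turn deg (tool) [-31.3  19.  -60.9]
target world [ 0.431 -0.011  0.251] shift mm now-axes [ 403.  -397.2  -19.3] shift in target axes [537.2 157.3  85. ]
```

{"op": "play_rows", "data": {"increments": [{"tz": -50},{"tz": -50},{"rx": -3.9,"ry": 2.4,"rz": -7.6},{"rx": -3.9,"ry": 2.4,"rz": -7.6},{"rx": -3.9,"ry": 2.4,"rz": -7.6},{"rx": -3.9,"ry": 2.4,"rz": -7.6},{"rx": -3.9,"ry": 2.4,"rz": -7.6},{"rx": -3.9,"ry": 2.4,"rz": -7.6},{"rx": -3.9,"ry": 2.4,"rz": -7.6},{"rx": -3.9,"ry": 2.4,"rz": -7.6},{"tz": 0}]}}

```text
invalid input
```

```bash
python3 - <<'E'
from h import *
from bench import robot
s=robot.observe();state(s);print(s["qpos"].round(2));go(s,[0,-60,220],tool())
E
```

```text
t 0.1 panel mm [-157.3 -597.2  305. ] F panel [ 0.   0.2 -0.7] open 85.4 gf 0.0 rot err deg [ 31.3 -19.   60.9]
[-1.37  0.33 -0.19  1.05  0.    1.44]
turn deg (tool) [-31.3  19.  -60.9]
target world [ 0.431 -0.011  0.251] shift mm now-axes [ 403.  -397.2  -19.3] shift in target axes [537.2 157.3  85. ]
```

Perhaps every row needs all seven keys.

{"op": "play_rows", "data": {"increments": [{"tx": 0,"ty": 0,"tz": -50,"rx": 0,"ry": 0,"rz": 0,"grip": 1},{"tx": 0,"ty": 0,"tz": -50,"rx": 0,"ry": 0,"rz": 0,"grip": 1},{"tx": 0,"ty": 0,"tz": 0,"rx": -3.9,"ry": 2.4,"rz": -7.6,"grip": 1},{"tx": 0,"ty": 0,"tz": 0,"rx": -3.9,"ry": 2.4,"rz": -7.6,"grip": 1},{"tx": 0,"ty": 0,"tz": 0,"rx": -3.9,"ry": 2.4,"rz": -7.6,"grip": 1},{"tx": 0,"ty": 0,"tz": 0,"rx": -3.9,"ry": 2.4,"rz": -7.6,"grip": 1},{"tx": 0,"ty": 0,"tz": 0,"rx": -3.9,"ry": 2.4,"rz": -7.6,"grip": 1},{"tx": 0,"ty": 0,"tz": 0,"rx": -3.9,"ry": 2.4,"rz": -7.6,"grip": 1},{"tx": 0,"ty": 0,"tz": 0,"rx": -3.9,"ry": 2.4,"rz": -7.6,"grip": 1},{"tx": 0,"ty": 0,"tz": 0,"rx": -3.9,"ry": 2.4,"rz": -7.6,"grip": 1}]}}

```text
time: 1.35
tcp_pos: [0.1816, -0.5187, 0.3312]
tcp_rot: [1.979, 1.732, 0.546]
ft_force: [0.3, -0.5, -1.0]
opening: 0.0856
gripper_force: 0.0
```

```bash
python3 - <<'E'
from h import *
from bench import robot
s=robot.observe();state(s);print(s["qpos"].round(2));go(s,[0,-60,220],tool())
E
```

```text
t 1.35 panel mm [ -99.8 -597.3  387.6] F panel [-0.3 -0.5 -1.1] open 85.6 gf 0.0 rot err deg [-0.2  0.1 -0.2]
[-1.7   0.2  -0.25  1.12  0.61  0.  ]
turn deg (tool) [ 0.2 -0.1  0.2]
target world [ 0.431 -0.011  0.251] shift mm now-axes [536.6 100.9 169.2] shift in target axes [537.3  99.8 167.6]
```

{"op": "play_rows", "data": {"increments": [{"tx": 49,"ty": 9,"tz": 10,"rx": 0,"ry": 0,"rz": 0,"grip": 1},{"tx": 49,"ty": 9,"tz": 10,"rx": 0,"ry": 0,"rz": 0,"grip": 1},{"tx": 49,"ty": 9,"tz": 10,"rx": 0,"ry": 0,"rz": 0,"grip": 1},{"tx": 49,"ty": 9,"tz": 10,"rx": 0,"ry": 0,"rz": 0,"grip": 1},{"tx": 49,"ty": 9,"tz": 15,"rx": 0,"ry": 0,"rz": 0,"grip": 1},{"tx": 49,"ty": 9,"tz": 15,"rx": 0,"ry": 0,"rz": 0,"grip": 1},{"tx": 49,"ty": 9,"tz": 15,"rx": 0,"ry": 0,"rz": 0,"grip": 1},{"tx": 49,"ty": 9,"tz": 15,"rx": 0,"ry": 0,"rz": 0,"grip": 1},{"tx": 49,"ty": 9,"tz": 20,"rx": 0,"ry": 0,"rz": 0,"grip": 1},{"tx": 49,"ty": 9,"tz": 24,"rx": 0,"ry": 0,"rz": 0,"grip": 1},{"tx": 47,"ty": 10,"tz": 24,"rx": 0,"ry": 0,"rz": 0,"grip": 1}]}}

```text
time: 2.72
tcp_pos: [0.4273, -0.0187, 0.2538]
tcp_rot: [1.983, 1.729, 0.544]
ft_force: [0.6, -1.2, 1.0]
opening: 0.0849
gripper_force: 0.0
```

```bash
python3 - <<'E'
from h import *
from bench import robot,cams
s=robot.observe();state(s);print(s["qpos"].round(2));go(s,[0,-60,58],tool())
p=np.load("unit.npy")
for n,x0,y0 in(("side",190,130),("top",170,110)):
    c=cams.capture(n)["color"][...,::-1].copy()
    print(n,(proj(n,U(p,pan([[0,-.06,.066],[0.02,-.06,.066],[-.02,-.06,.066]])))-[x0,y0])*4)
    cv2.imwrite(f"pics/{n}1.png",cv2.resize(c[y0:y0+140,x0:x0+100],None,fx=4,fy=4,interpolation=cv2.INTER_CUBIC))
cv2.imwrite("pics/b1.png",np.hstack([cv2.imread("pics/side1.png"),cv2.imread("pics/top1.png")]))
E
```

```text
t 2.73 panel mm [-1.00e-01 -6.85e+01  2.24e+02] F panel [ 1.2 -1.1  0.4] open 84.9 gf 0.0 rot err deg [-0.1  0.   0. ]
[-0.27 -0.36 -1.01  0.32  0.08  1.46]
turn deg (tool) [ 0.1 -0.  -0. ]
target world [ 0.522 -0.023  0.118] shift mm now-axes [  8.4  -0.  166. ] shift in target axes [8.50e+00 1.00e-01 1.66e+02]
side [[259.60173115 297.03958161]
 [239.34650602 274.73878153]
 [279.9316493  319.41951063]]
top [[338.06165009 330.49264151]
 [341.02791681 309.05938948]
 [335.14393571 351.57572207]]
```

View pics/b1.png

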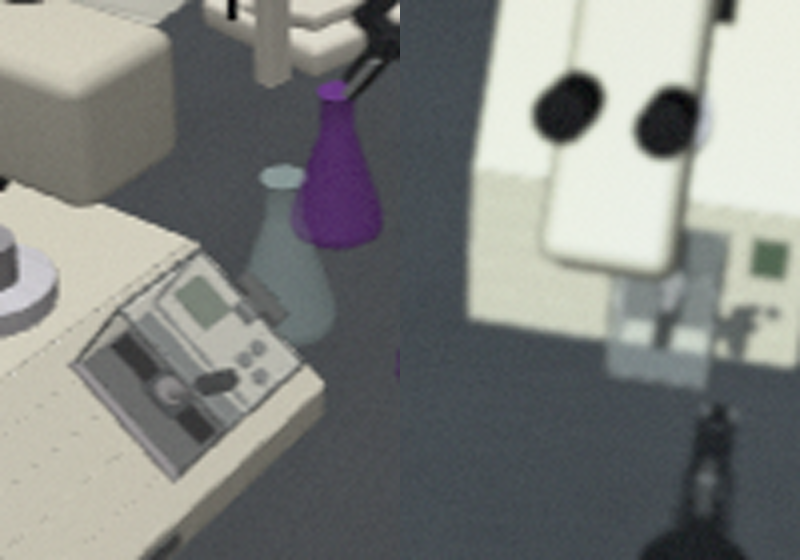

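The cover bar appears at side crop (262,298), against a prediction of (260,297), so the pose holds. I'll descend astride the bar.

{"op": "play_rows", "data": {"increments": [{"tx": 4,"ty": 0,"tz": 45,"rx": 0,"ry": 0,"rz": 0,"grip": 1},{"tx": 0,"ty": 0,"tz": 45,"rx": 0,"ry": 0,"rz": 0,"grip": 1},{"tx": 0,"ty": 0,"tz": 25,"rx": 0,"ry": 0,"rz": 0,"grip": 1},{"tx": 0,"ty": 0,"tz": 25,"rx": 0,"ry": 0,"rz": 0,"grip": 1},{"tx": 0,"ty": 0,"tz": 12,"rx": 0,"ry": 0,"rz": 0,"grip": 1},{"tx": 0,"ty": 0,"tz": 12,"rx": 0,"ry": 0,"rz": 0,"grip": 1},{"tx": 0,"ty": 0,"tz": 0,"rx": 0,"ry": 0,"rz": 0,"grip": 1},{"tx": 0,"ty": 0,"tz": 0,"rx": 0,"ry": 0,"rz": 0,"grip": 1}]}}

```text
time: 3.82
tcp_pos: [0.5195, -0.0293, 0.1186]
tcp_rot: [1.986, 1.73, 0.542]
ft_force: [-1.3, -0.1, -1.2]
opening: 0.0851
gripper_force: 0.0
```

```bash
python3 - <<'E'
from h import *
from bench import robot,cams
s=robot.observe();state(s)
p=np.load("unit.npy")
for n,x0,y0 in(("side",190,130),("top",200,110)):
    c=cams.capture(n)["color"][...,::-1].copy()
    cv2.imwrite(f"pics/{n}2.png",cv2.resize(c[y0:y0+140,x0:x0+100],None,fx=4,fy=4,interpolation=cv2.INTER_CUBIC))
cv2.imwrite("pics/b2.png",np.hstack([cv2.imread("pics/side2.png"),cv2.imread("pics/top2.png")]))
E
```

```text
t 3.83 panel mm [ -1.2 -66.5  60. ] F panel [-1.7 -0.2 -0.3] open 85.1 gf 0.0 rot err deg [0.1 0.  0.1]
```

View pics/b2.png

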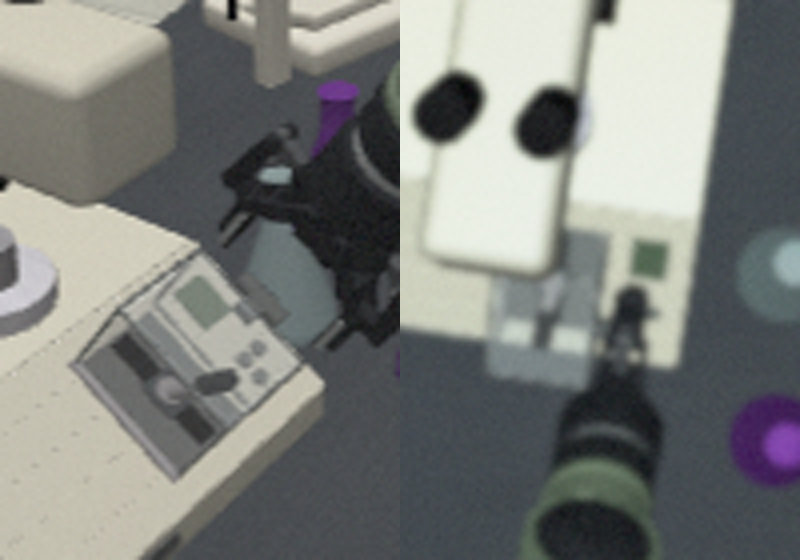

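The open fingers straddle the bar: tips at about (230,235) and (325,340) in the side crop, bar at (262,298). It needs to be slightly deeper and a little further left before closing.

{"op": "play_rows", "data": {"increments": [{"tx": 5,"ty": 0,"tz": 4,"rx": 0,"ry": 0,"rz": 0,"grip": 1},{"tx": 0,"ty": 1,"tz": 4,"rx": 0,"ry": 0,"rz": 0,"grip": 1},{"tx": 0,"ty": 0,"tz": 0,"rx": 0,"ry": 0,"rz": 0,"grip": 0.35},{"tx": 0,"ty": 0,"tz": 0,"rx": 0,"ry": 0,"rz": 0,"grip": 0.35},{"tx": 0,"ty": 0,"tz": 0,"rx": 0,"ry": 0,"rz": 0,"grip": 0.35},{"tx": 0,"ty": 0,"tz": 0,"rx": 0,"ry": 0,"rz": 0,"grip": 0.35},{"tx": 0,"ty": 0,"tz": 0,"rx": 0,"ry": 0,"rz": 0,"grip": 0.35}]}}

```text
time: 4.8
tcp_pos: [0.5259, -0.0245, 0.1129]
tcp_rot: [1.985, 1.731, 0.543]
ft_force: [-2.5, 0.2, 5.6]
opening: 0.0385
gripper_force: 59.4
```

```bash
python3 - <<'E'
from h import *
from bench import robot
s=robot.observe();state(s)
y0,z0=s["tcp_pos"]@np.eye(3)[:,:2] if 0 else (0,0)
for a in (0,.1,.2,.3,.4,.5,.6,.7,.8,.9,1.0,1.1,1.2,1.3,1.4):
    th=np.arctan2(64,100)+a; print(a,np.round([40-118.7*np.cos(th)+60,2+118.7*np.sin(th)-66],1),end=" ")
E
```

```text
t 4.8 panel mm [  0.3 -60.9  52.1] F panel [ 1.1 -0.1  6. ] open 38.5 gf 59.4 rot err deg [0.1 0.1 0. ]
0 [ 0. -0.] 0.1 [6.9 9.6] 0.2 [14.7 18.6] 0.3 [23.4 26.7] 0.4 [32.8 33.9] 0.5 [42.9 40.1] 0.6 [53.6 45.3] 0.7 [64.8 49.3] 0.8 [76.2 52.3] 0.9 [88.  54.1] 1.0 [99.8 54.7] 1.1 [111.7  54.1] 1.2 [123.4  52.4] 1.3 [134.9  49.5] 1.4 [146.1  45.4]
```

{"op": "play_rows", "data": {"increments": [{"tx": 3,"ty": 0,"tz": -5,"rx": 0,"ry": 0,"rz": 0,"grip": 0.35},{"tx": 4,"ty": 0,"tz": -5,"rx": 0,"ry": 0,"rz": 0,"grip": 0.35},{"tx": 4,"ty": 0,"tz": -4.5,"rx": 0,"ry": 0,"rz": 0,"grip": 0.35},{"tx": 4,"ty": 0,"tz": -4.5,"rx": 0,"ry": 0,"rz": 0,"grip": 0.35},{"tx": 8.5,"ty": 0,"tz": -8,"rx": 0,"ry": 0,"rz": 0,"grip": 0.35}]}}

```text
time: 5.42
tcp_pos: [0.5139, 0.0011, 0.1348]
tcp_rot: [1.986, 1.731, 0.543]
ft_force: [7.8, 2.6, -9.7]
opening: 0.0385
gripper_force: 61.5
```

```bash
python3 - <<'E'
from h import *
from bench import robot
s=robot.observe();state(s)
E
```

```text
t 5.42 panel mm [  0.2 -37.1  78.8] F panel [  0.6   3.6 -12.2] open 38.5 gf 61.5 rot err deg [0.1 0.1 0.1]
```

{"op": "play_rows", "data": {"increments": [{"tx": 9.5,"ty": 0,"tz": -5.5,"rx": 0,"ry": 0,"rz": 0,"grip": 0.35},{"tx": 10,"ty": 0,"tz": -6,"rx": 0,"ry": 0,"rz": 0,"grip": 0.35},{"tx": 10.5,"ty": 0,"tz": -5,"rx": 0,"ry": 0,"rz": 0,"grip": 0.35},{"tx": 11,"ty": 0,"tz": -4,"rx": 0,"ry": 0,"rz": 0,"grip": 0.35}]}}

```text
time: 5.92
tcp_pos: [0.5075, 0.0429, 0.1521]
tcp_rot: [1.986, 1.729, 0.541]
ft_force: [0.0, -4.5, 0.4]
opening: 0.0385
gripper_force: 61.9
```

```bash
python3 - <<'E'
from h import *
from bench import robot
s=robot.observe();state(s)
E
```

```text
t 5.92 panel mm [ 0.1  3.4 99.9] F panel [ 0.7 -4.4 -0.1] open 38.5 gf 61.9 rot err deg [ 0.1 -0.   0.1]
```

{"op": "play_rows", "data": {"increments": [{"tx": 11.5,"ty": 0,"tz": -3,"rx": 0,"ry": 0,"rz": 0,"grip": 0.35},{"tx": 12,"ty": 0,"tz": -2,"rx": 0,"ry": 0,"rz": 0,"grip": 0.35},{"tx": 12,"ty": 0,"tz": -0.5,"rx": 0,"ry": 0,"rz": 0,"grip": 0.35},{"tx": 12,"ty": 0,"tz": 0.5,"rx": 0,"ry": 0,"rz": 0,"grip": 0.35},{"tx": 11.5,"ty": 0,"tz": 1.5,"rx": 0,"ry": 0,"rz": 0,"grip": 0.35},{"tx": 11.5,"ty": 0,"tz": 3,"rx": 0,"ry": 0,"rz": 0,"grip": 0.35},{"tx": 0,"ty": 0,"tz": 0,"rx": 0,"ry": 0,"rz": 0,"grip": 0.35}]}}

```text
time: 6.8
tcp_pos: [0.5171, 0.1155, 0.1524]
tcp_rot: [1.984, 1.735, 0.547]
ft_force: [-5.3, 1.8, 6.0]
opening: 0.0381
gripper_force: 69.4
```

```bash
python3 - <<'E'
from h import *
from bench import robot
s=robot.observe();state(s)
E
```

```text
t 6.8 panel mm [  0.   76.7 100.4] F panel [-1.1  1.   8.1] open 38.1 gf 69.4 rot err deg [ 0.1  0.3 -0.1]
```

{"op": "play_rows", "data": {"increments": [{"tx": 0,"ty": 0,"tz": 0,"rx": 0,"ry": 0,"rz": 0,"grip": 1},{"tx": 0,"ty": 0,"tz": 0,"rx": 0,"ry": 0,"rz": 0,"grip": 1},{"tx": 0,"ty": 0,"tz": 0,"rx": 0,"ry": 0,"rz": 0,"grip": 1},{"tx": 0,"ty": 0,"tz": 0,"rx": 0,"ry": 0,"rz": 0,"grip": 1},{"tx": 0,"ty": 0,"tz": -20,"rx": 0,"ry": 0,"rz": 0,"grip": 1},{"tx": 0,"ty": 0,"tz": -40,"rx": 0,"ry": 0,"rz": 0,"grip": 1},{"tx": 0,"ty": 0,"tz": -30,"rx": 0,"ry": 0,"rz": 0,"grip": 1},{"tx": -40,"ty": -25,"tz": 0,"rx": 0,"ry": 0,"rz": 0,"grip": 0},{"tx": -36,"ty": -25,"tz": 0,"rx": 0,"ry": 0,"rz": 0,"grip": 0},{"tx": 0,"ty": -25,"tz": 0,"rx": 0,"ry": 0,"rz": 0,"grip": 0},{"tx": 0,"ty": 0,"tz": 0,"rx": 0,"ry": 0,"rz": 0,"grip": 0}]}}

```text
time: 8.18
tcp_pos: [0.3929, 0.0525, 0.182]
tcp_rot: [1.987, 1.731, 0.54]
ft_force: [-0.2, 0.3, 0.2]
opening: 0.0126
gripper_force: 0.0
```

```bash
python3 - <<'E'
from h import *
from bench import robot,cams
s=robot.observe();state(s)
p=np.load("unit.npy")
xp=-.005
for n,x0,y0 in(("side",190,130),("top",170,110)):
    c=cams.capture(n)["color"][...,::-1].copy()
    if n=="side":
      for xp in(-.018,-.009,0,.009,.018):
        print(xp,np.round((proj(n,U(p,pan([[xp-l*np.sin(.35),0,l*np.cos(.35)] for l in(0,.032,.068)])))-[x0,y0]+.4)*4).tolist())
      print("bar 1.4",np.round((proj(n,U(p,pan([[0,.086,.111]])))-[x0,y0])*4))
    cv2.imwrite(f"pics/{n}3.png",cv2.resize(c[y0:y0+140,x0:x0+100],None,fx=4,fy=4,interpolation=cv2.INTER_CUBIC))
cv2.imwrite("pics/b3.png",np.hstack([cv2.imread("pics/side3.png"),cv2.imread("pics/top3.png")]))
E
```

```text
t 8.18 panel mm [-77.   -2.7 190. ] F panel [-0.1  0.3  0.3] open 12.6 gf 0.0 rot err deg [0.3 0.  0.1]
-0.018 [[182.0, 409.0], [212.0, 402.0], [248.0, 394.0]]
-0.009 [[173.0, 399.0], [203.0, 392.0], [238.0, 383.0]]
0 [[164.0, 389.0], [193.0, 381.0], [229.0, 372.0]]
0.009 [[155.0, 379.0], [184.0, 371.0], [219.0, 362.0]]
0.018 [[146.0, 369.0], [175.0, 361.0], [210.0, 351.0]]
bar 1.4 [[145. 381.]]
```

View pics/b3.png

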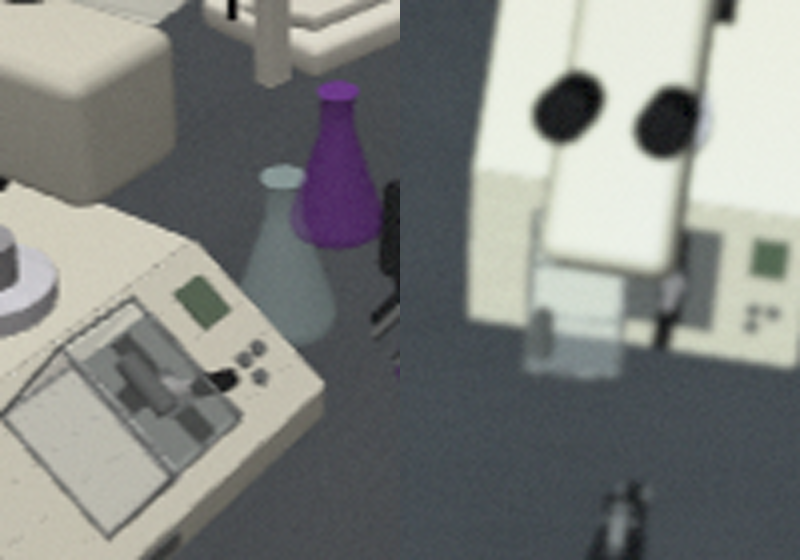

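The cover is open with its bar at side crop (148,380), against a predicted (145,381). The lever's grip runs from (200,385) to (238,378), so its pivot is near x ≈ -6 mm in the panel frame. I'll go down with shut fingers on the downslope side of it.

{"op": "play_rows", "data": {"increments": [{"tx": 2,"ty": 0,"tz": 0,"rx": 0,"ry": 0,"rz": 0,"grip": 0},{"tx": 0,"ty": 0,"tz": 40,"rx": 0,"ry": 0,"rz": 0,"grip": 0},{"tx": 0,"ty": 0,"tz": 45,"rx": 0,"ry": 0,"rz": 0,"grip": 0},{"tx": 0,"ty": 0,"tz": 40,"rx": 0,"ry": 0,"rz": 0,"grip": 0},{"tx": 0,"ty": 0,"tz": 18,"rx": 0,"ry": 0,"rz": 0,"grip": 0},{"tx": 0,"ty": 10,"tz": 0,"rx": 0,"ry": 0,"rz": 0,"grip": 0},{"tx": 0,"ty": 5,"tz": 0,"rx": 0,"ry": 0,"rz": 0,"grip": 0},{"tx": 0,"ty": 5,"tz": 0,"rx": 0,"ry": 0,"rz": 0,"grip": 0}]}}

```text
time: 9.28
tcp_pos: [0.4933, 0.0419, 0.079]
tcp_rot: [1.983, 1.73, 0.545]
ft_force: [0.3, -0.1, 0.3]
opening: 0.0
gripper_force: 0.0
```

```bash
python3 - <<'E'
from h import *
from bench import robot
s=robot.observe();state(s)
E
```

```text
t 9.28 panel mm [-53.    0.5  47.8] F panel [ 0.5 -0.   0.1] open 0.0 gf 0.0 rot err deg [-0.   0.1  0. ]
```

{"op": "play_rows", "data": {"increments": [{"tx": 0,"ty": 3,"tz": 0,"rx": 0,"ry": 0,"rz": 0,"grip": 0},{"tx": 0,"ty": 3,"tz": 0,"rx": 0,"ry": 0,"rz": 0,"grip": 0},{"tx": 0,"ty": 3,"tz": 0,"rx": 0,"ry": 0,"rz": 0,"grip": 0}]}}

```text
time: 9.65
tcp_pos: [0.4993, 0.0407, 0.0825]
tcp_rot: [1.985, 1.731, 0.542]
ft_force: [-4.1, 0.3, 1.0]
opening: -0.0001
gripper_force: 1.7
```

{"op": "play_rows", "data": {"increments": [{"tx": 0,"ty": 3,"tz": 0,"rx": 0,"ry": 0,"rz": 0,"grip": 0},{"tx": 0,"ty": 4,"tz": 0,"rx": 0,"ry": 0,"rz": 0,"grip": 0},{"tx": 0,"ty": 4,"tz": 0,"rx": 0,"ry": 0,"rz": 0,"grip": 0}]}}

```text
time: 10.02
tcp_pos: [0.5015, 0.0402, 0.0842]
tcp_rot: [1.993, 1.74, 0.532]
ft_force: [-12.3, 2.6, 1.6]
opening: 0.0001
gripper_force: 5.1
```

```bash
python3 - <<'E'
from h import *
from bench import robot
s=robot.observe();state(s)
E
```

```text
t 10.03 panel mm [-43.2  -0.   47.3] F panel [-9.4  0.9  8.5] open 0.1 gf 5.1 rot err deg [ 0.9  0.1 -0. ]
```

{"op": "play_rows", "data": {"increments": [{"tx": 0,"ty": 3,"tz": 0,"rx": 0,"ry": 0,"rz": 0,"grip": 0},{"tx": 0,"ty": 0,"tz": 0,"rx": 0,"ry": 0,"rz": 0,"grip": 0}]}}

```text
time: 10.28
tcp_pos: [0.5071, 0.0394, 0.0878]
tcp_rot: [1.99, 1.736, 0.536]
ft_force: [-6.5, 0.6, 0.4]
opening: 0.0001
gripper_force: 2.8
```

```bash
python3 - <<'E'
from h import *
from bench import robot
s=robot.observe();state(s)
E
```

```text
t 10.28 panel mm [-36.5  -0.   47.1] F panel [-5.1 -0.2  4. ] open 0.1 gf 2.8 rot err deg [ 0.5  0.1 -0. ]
```

{"op": "play_rows", "data": {"increments": [{"tx": 0,"ty": 3,"tz": 0,"rx": 0,"ry": 0,"rz": 0,"grip": 0},{"tx": 0,"ty": 3,"tz": 0,"rx": 0,"ry": 0,"rz": 0,"grip": 0},{"tx": 0,"ty": 3,"tz": 0,"rx": 0,"ry": 0,"rz": 0,"grip": 0},{"tx": 0,"ty": 3,"tz": 0,"rx": 0,"ry": 0,"rz": 0,"grip": 0}]}}

```text
time: 10.78
tcp_pos: [0.522, 0.0376, 0.098]
tcp_rot: [1.984, 1.729, 0.544]
ft_force: [0.6, -0.3, -0.2]
opening: 0.0001
gripper_force: 0.0
```

```bash
python3 - <<'E'
from h import *
from bench import robot
s=robot.observe();state(s)
E
```

```text
t 10.78 panel mm [-18.3   0.2  46.9] F panel [ 0.4 -0.2 -0.6] open 0.1 gf 0.0 rot err deg [-0.   0.1  0. ]
```

{"op": "play_rows", "data": {"increments": [{"tx": 0,"ty": -12,"tz": 0,"rx": 0,"ry": 0,"rz": 0,"grip": 0},{"tx": 0,"ty": -25,"tz": 0,"rx": 0,"ry": 0,"rz": 0,"grip": 0},{"tx": 0,"ty": -20,"tz": -40,"rx": 0,"ry": 0,"rz": 0,"grip": 0},{"tx": 0,"ty": 0,"tz": -50,"rx": 0,"ry": 0,"rz": 0,"grip": 0},{"tx": 0,"ty": 0,"tz": -50,"rx": 0,"ry": 0,"rz": 0,"grip": 1},{"tx": 0,"ty": 0,"tz": 0,"rx": 0,"ry": 0,"rz": 0,"grip": 1}]}}

```text
time: 11.52
tcp_pos: [0.3957, 0.0553, 0.184]
tcp_rot: [1.979, 1.726, 0.552]
ft_force: [0.3, 0.3, 0.9]
opening: 0.0358
gripper_force: 0.0
```

```bash
python3 - <<'E'
from h import *
from bench import robot,cams
s=robot.observe();state(s);go(s,[0,86,99],tool())
p=np.load("unit.npy");x0,y0=190,130
c=cams.capture("side")["color"][...,::-1].copy()
print(np.round((proj("side",U(p,pan([[-.006+l*np.sin(.35),0,l*np.cos(.35)] for l in(0,.032,.068)])))-[x0,y0]+.4)*4).tolist(),np.round((proj("side",U(p,pan([[-.02,.086,.111],[.02,.086,.111]])))-[x0,y0])*4))
cv2.imwrite("pics/b4.png",cv2.resize(c[y0:y0+140,x0:x0+100],None,fx=4,fy=4,interpolation=cv2.INTER_CUBIC))
E
```

```text
t 11.53 panel mm [-74.    0.5 190.3] F panel [0.8 0.3 0.6] open 35.8 gf 0.0 rot err deg [-0.4  0.2  0. ]
turn deg (tool) [ 0.4 -0.2 -0. ]
target world [0.519 0.125 0.151] shift mm now-axes [85.2 73.2 92.2] shift in target axes [85.5 74.  91.3]
[[170.0, 395.0], [177.0, 363.0], [186.0, 325.0]] [[168. 407.]
 [122. 355.]]
```

View pics/b4.png

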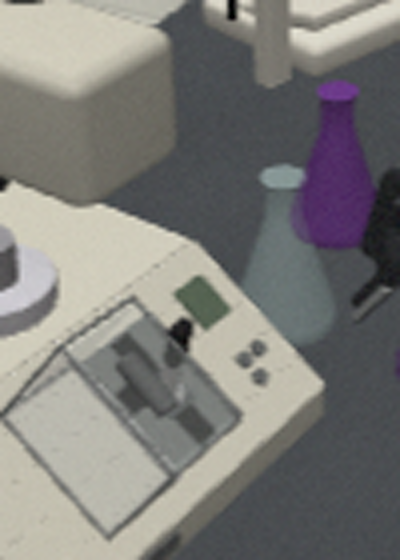

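The lever is now on: its grip is at (180,335), where "on" was predicted. The cover is still open with its bar from (122,352) to (170,408). Next I pinch the bar again to shut it.

{"op": "play_rows", "data": {"increments": [{"tx": 28,"ty": 25,"tz": 0,"rx": 0,"ry": 0,"rz": 0,"grip": 1},{"tx": 28,"ty": 25,"tz": 0,"rx": 0,"ry": 0,"rz": 0,"grip": 1},{"tx": 29,"ty": 24,"tz": 0,"rx": 0,"ry": 0,"rz": 0,"grip": 1},{"tx": 0,"ty": 0,"tz": 0,"rx": 0,"ry": 0,"rz": 0,"grip": 1},{"tx": 0,"ty": 0,"tz": 30,"rx": 0,"ry": 0,"rz": 0,"grip": 1},{"tx": 0,"ty": 0,"tz": 30,"rx": 0,"ry": 0,"rz": 0,"grip": 1},{"tx": 0,"ty": 0,"tz": 18,"rx": 0,"ry": 0,"rz": 0,"grip": 1},{"tx": 0,"ty": 0,"tz": 10,"rx": 0,"ry": 0,"rz": 0,"grip": 1},{"tx": 0,"ty": 0,"tz": 0,"rx": 0,"ry": 0,"rz": 0,"grip": 1}]}}

```text
time: 12.7
tcp_pos: [0.5156, 0.1233, 0.1476]
tcp_rot: [1.987, 1.732, 0.538]
ft_force: [0.3, -1.2, -0.1]
opening: 0.0855
gripper_force: 0.0
```

```bash
python3 - <<'E'
from h import *
from bench import robot
s=robot.observe();state(s)
E
```

```text
t 12.7 panel mm [-4.8 84.2 97.8] F panel [ 0.3 -1.1 -0.3] open 85.5 gf 0.0 rot err deg [ 0.3 -0.   0. ]
```

{"op": "play_rows", "data": {"increments": [{"tx": 1,"ty": 5,"tz": -1,"rx": 0,"ry": 0,"rz": 0,"grip": 1},{"tx": 0,"ty": 0,"tz": 0,"rx": 0,"ry": 0,"rz": 0,"grip": 0.35},{"tx": 0,"ty": 0,"tz": 0,"rx": 0,"ry": 0,"rz": 0,"grip": 0.35},{"tx": 0,"ty": 0,"tz": 0,"rx": 0,"ry": 0,"rz": 0,"grip": 0.35},{"tx": 0,"ty": 0,"tz": 0,"rx": 0,"ry": 0,"rz": 0,"grip": 0.35},{"tx": 0,"ty": 0,"tz": 0,"rx": 0,"ry": 0,"rz": 0,"grip": 0.35}]}}

```text
time: 13.45
tcp_pos: [0.5183, 0.125, 0.1527]
tcp_rot: [1.986, 1.734, 0.541]
ft_force: [-9.5, 1.3, 7.7]
opening: 0.0387
gripper_force: 58.7
```

```bash
python3 - <<'E'
from h import *
from bench import robot
s=robot.observe();state(s)
E
```

```text
t 13.45 panel mm [1.000e-01 8.620e+01 1.006e+02] F panel [-3.4  0.  11.8] open 38.7 gf 58.7 rot err deg [ 0.3  0.1 -0. ]
```

{"op": "play_rows", "data": {"increments": [{"tx": -5,"ty": 0,"tz": -2.5,"rx": 0,"ry": 0,"rz": 0,"grip": 0.35},{"tx": -6,"ty": 0,"tz": -2,"rx": 0,"ry": 0,"rz": 0,"grip": 0.35},{"tx": -11.5,"ty": 0,"tz": -3,"rx": 0,"ry": 0,"rz": 0,"grip": 0.35},{"tx": -11.5,"ty": 0,"tz": -1.5,"rx": 0,"ry": 0,"rz": 0,"grip": 0.35}]}}

```text
time: 13.95
tcp_pos: [0.509, 0.0915, 0.1595]
tcp_rot: [1.987, 1.734, 0.541]
ft_force: [0.3, 4.7, -10.6]
opening: 0.0385
gripper_force: 61.1
```

```bash
python3 - <<'E'
from h import *
from bench import robot
s=robot.observe();state(s)
E
```

```text
t 13.95 panel mm [1.000e-01 5.180e+01 1.089e+02] F panel [-6.4  4.7 -8.5] open 38.5 gf 61.1 rot err deg [0.3 0.2 0. ]
```

{"op": "play_rows", "data": {"increments": [{"tx": -12,"ty": 0,"tz": 0.5,"rx": 0,"ry": 0,"rz": 0,"grip": 0.35},{"tx": -12,"ty": 0,"tz": 0.5,"rx": 0,"ry": 0,"rz": 0,"grip": 0.35},{"tx": -12,"ty": 0,"tz": 2,"rx": 0,"ry": 0,"rz": 0,"grip": 0.35},{"tx": -11.5,"ty": 0,"tz": 3,"rx": 0,"ry": 0,"rz": 0,"grip": 0.35},{"tx": -11,"ty": 0,"tz": 4,"rx": 0,"ry": 0,"rz": 0,"grip": 0.35},{"tx": -10.5,"ty": 0,"tz": 5,"rx": 0,"ry": 0,"rz": 0,"grip": 0.35}]}}

```text
time: 14.7
tcp_pos: [0.5078, 0.0205, 0.1474]
tcp_rot: [1.987, 1.73, 0.538]
ft_force: [-5.7, 2.2, -2.3]
opening: 0.0379
gripper_force: 59.8
```

```bash
python3 - <<'E'
from h import *
from bench import robot
s=robot.observe();state(s)
E
```

```text
t 14.7 panel mm [  0.2 -18.7  94.2] F panel [-6.2  1.4  1.5] open 37.9 gf 59.8 rot err deg [ 0.3 -0.1  0.1]
```

{"op": "play_rows", "data": {"increments": [{"tx": -10,"ty": 0,"tz": 6,"rx": 0,"ry": 0,"rz": 0,"grip": 0.35},{"tx": -9.5,"ty": 0,"tz": 7,"rx": 0,"ry": 0,"rz": 0,"grip": 0.35},{"tx": -8.5,"ty": 0,"tz": 8,"rx": 0,"ry": 0,"rz": 0,"grip": 0.35},{"tx": -8,"ty": 0,"tz": 9,"rx": 0,"ry": 0,"rz": 0,"grip": 0.35},{"tx": -3,"ty": 0,"tz": 5,"rx": 0,"ry": 0,"rz": 0,"grip": 0.35},{"tx": 0,"ty": 0,"tz": 0,"rx": 0,"ry": 0,"rz": 0,"grip": 0.35}]}}

```text
time: 15.45
tcp_pos: [0.5221, -0.0236, 0.1186]
tcp_rot: [1.989, 1.723, 0.53]
ft_force: [-8.9, -5.7, 1.8]
opening: 0.0374
gripper_force: 63.4
```

```bash
python3 - <<'E'
from h import *
from bench import robot
s=robot.observe();state(s)
E
```

```text
t 15.45 panel mm [  0.3 -60.5  59. ] F panel [-5.6 -6.9  6. ] open 37.4 gf 63.4 rot err deg [ 0.3 -0.5  0.2]
```

{"op": "play_rows", "data": {"increments": [{"tx": 0,"ty": 0,"tz": 0,"rx": 0,"ry": 0,"rz": 0,"grip": 1},{"tx": 0,"ty": 0,"tz": 0,"rx": 0,"ry": 0,"rz": 0,"grip": 1},{"tx": 0,"ty": 0,"tz": 0,"rx": 0,"ry": 0,"rz": 0,"grip": 1},{"tx": 0,"ty": 0,"tz": 0,"rx": 0,"ry": 0,"rz": 0,"grip": 1},{"tx": 0,"ty": 0,"tz": -10,"rx": 0,"ry": 0,"rz": 0,"grip": 1},{"tx": 0,"ty": 0,"tz": -40,"rx": 0,"ry": 0,"rz": 0,"grip": 1},{"tx": 0,"ty": 0,"tz": -50,"rx": 0,"ry": 0,"rz": 0,"grip": 1},{"tx": 0,"ty": 0,"tz": -50,"rx": 0,"ry": 0,"rz": 0,"grip": 1},{"tx": 0,"ty": 0,"tz": 0,"rx": 0,"ry": 0,"rz": 0,"grip": 1},{"tx": 0,"ty": 0,"tz": 0,"rx": 0,"ry": 0,"rz": 0,"grip": 1}]}}

```text
time: 16.7
tcp_pos: [0.4397, -0.0078, 0.2431]
tcp_rot: [1.984, 1.73, 0.544]
ft_force: [0.3, -0.5, -0.6]
opening: 0.0855
gripper_force: 0.0
```

```bash
python3 - <<'E'
from h import *
from bench import robot,cams
s=robot.observe();state(s)
x0,y0=190,130
c=cams.capture("side")["color"][...,::-1].copy();t=cams.capture("top")["color"][...,::-1].copy()
cr=lambda a,x0:cv2.resize(a[y0-20*0:y0+140,x0:x0+100],None,fx=4,fy=4,interpolation=cv2.INTER_CUBIC)
cv2.imwrite("pics/b5.png",np.hstack([cr(c,190),cv2.resize(t,(400,560))]))
E
```

```text
t 16.7 panel mm [  2.6 -56.  209. ] F panel [-0.  -0.4 -0.7] open 85.5 gf 0.0 rot err deg [0.  0.1 0. ]
```

View pics/b5.png

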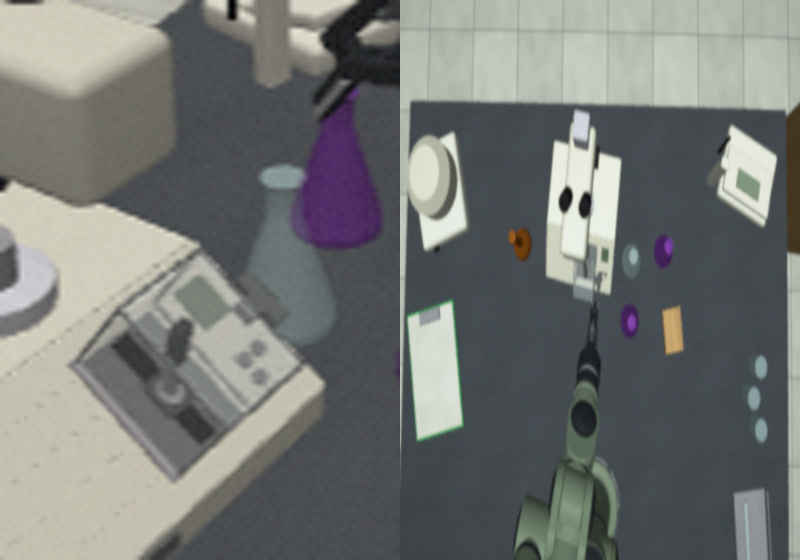

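The cover is shut, with its bar back at (262,298) and its outline as it was at the start. The lever leans up the slope at (180,340) under it, nothing else has moved, and the arm is clear.

```bash
python3 -c "
from bench import robot
print(robot.hand_in())"
```

```text
the job is handed in; nothing more can be done
None
```

The hot stage is switched on: I opened the cover, threw the lever to on and shut the cover again in about 17 s. The last pictures show the glassware and slide box unmoved and the arm clear, and the job is handed in.

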